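# Slide the chip cassette along the rail into its corner

## Robot

A 7-joint arm with a two-finger parallel gripper is mounted at the origin on the work surface. World frame = base frame: x ahead of the robot, y to its left, z up, the work surface at z = 0. Lengths are in mm, angles in rad, forces in N, time in s.
With the tool pointing down it reaches from about 425 to 1025 mm from the base axis. Payload 9.4 kg.
Tool frame: the origin (TCP) lies on the front face of the gripper's body, between the roots of the fingers; the fingertips stand 73 mm ahead of it and the grasp point (between the pads) lies 54 mm ahead of it; z points along the fingers, y is the line along which they close (so a half turn about z gives the same grasp; the last joint's range is limited). The gripper opens to 85 mm and grips with 20 to 120 N. Pads are 22 mm wide; open, the fingers measure 114 mm over their backs; the gripper's body (76 mm by 85 mm) begins 54 mm behind the grasp point. The pads swing forward as they close: fully open they stand 13 mm farther back than shut.
Start: joints at [-1.266, 0.599, -0.003, 1.599, 0.002, 0.943, -0.08], TCP at [270.13, 672.796, 303.875] pointing down, gripper open.
Joint ranges: [-2.57, 2.57], [-0.35, 1.97], [-1.29, 1.29], [0.11, 2.56], [-1.05, 4.19], [0.11, 1.86], [-2.63, 2.63]. Speed limits (rad/s): [2.22, 2.22, 3.01, 3.01, 3.14, 3.14, 3.14].

## Interface

Orientations are given as [roll, pitch, yaw] about the fixed x, y, z axes, in that order (R = Rz(yaw) Ry(pitch) Rx(roll)).
In Python, from bench import manip gives the robot as it stands.
- The arm moves only by the tool apply_moves, never from a script. Its arguments are lists of equal length, an entry for each row: "xyz": the shift along the tool's x, y, z in m, a list of three; "turn": the turn, a rotation vector about the tool's x, y, z in rad, a list of three; "fingers": the finger opening in m, from 0 to 0.0854. In form: {"xyz": [[x, y, z], ...], "turn": [[wx, wy, wz], ...], "fingers": [fingers, ...]}. A call has 1 to 12 rows; each row is the pose to reach, as a shift and turn from the pose commanded when the call began, along the tool's axes at that moment; what a row does not reach only later rows make up. A row lasts 1/8 s, in which the tool goes at most 62.5 mm and 10.7 degrees, less where a joint would pass 70% of its speed; a pose out of reach is approached as far as the arm can. A call with a gripper value outside its range is refused whole. The fingers move at their own pace and stop on an object; "force" is the grip in N (left out, the last holds). Time passes only in rows, so rows that repeat a pose let the fingers close. It gives the time, the measured TCP pose, the force and the opening at its end, in the units of the state.
- manip.observe(): the state, without advancing time (a new reading comes with each control period).
- manip.capture(name): name is "scene" or "top"; returns a dict with "image" (400x640x3 uint8, red, green, blue), "z_map" (400x640 float32, mm along the optical axis (not along the pixel's ray), 0 where there is no reading), "fovy" (degrees; the focal length in pixels is half the picture's height over the tangent of half this angle, whatever the lens; pixels are square), "cx", "cy" (the principal point, pixels), "extrinsics" (4x4, takes a point from world to camera coordinates). Camera axes: x right, y down, z forward; pixel columns grow to the right and rows downward; lengths in mm; the calibration is good to about 2 mm. A picture is of the moment at which its call begins.
- manip.hand_in(): hands the job in, once; it reports no verdict.
The state is a dict: "clock": time; "joint_positions": joint angles; "qvel": joint speeds; "joint_efforts": joint torques, N m; "ee_pos": TCP position; "orientation": TCP orientation; "ft_force": force on the tool from outside, world axes, zero at the start; "torque": the same for the moment, N m; "finger_gap": opening from 0.0 (shut) to 1.0 (fully open).
Only numpy, scipy, OpenCV 4.12 (cv2) and the standard library are available. Lean on these libraries where they do the work, as an engineer would, in place of code of your own. Each camera call takes 0.05 s, during which the arm holds its last target. There are 200 camera calls.

## Task

Using only the outside of the fingers, push the chip cassette flat against the rail of the aluminium jig while it is still well short of the end stop, then slide it along the rail until it sits fully home in the corner pocket, its end against the end stop and its long side flush against the rail. It must stay down on the plate the whole way, never lifted or tipped, and everything else on the bench is to be left where it stands. Finish with the robot clear of it.

Things in the scene. Friction and masses are not known exactly. Their poses are not given: they have to be found in the camera images.
- cassette: Chip cassette, the loose part to move: dark plastic, clear window, 40 mm (x) by 64 mm (y) by 14 mm high, about 90 g, two white port collars (8 mm wide, 6 mm tall, at x = +4, y = +/-22 mm) on top. Origin: centre of the underside. Its +x side, 64 mm long with square corners, goes to the rail; the -x corners are cut off. It starts on the jig's plate, 30 to 60 mm off the rail, up to 0.25 rad askew. Ordinary friction.
- cut_left (a point): Middle of the cassette's cut-off corner at +y (x = -13, y = +25, z = 7 mm in the cassette): a flat upright face at 45 degrees taking 14 mm off each side, so the -x face is only 36 mm long. When the cassette moves towards -y this corner trails, and a push square on the cut drives it along the rail and against it at once.
- cut_right (a point): Middle of the same kind of cut at the cassette's -y end (x = -13, y = -25, z = 7 mm); it trails when the cassette moves towards +y.
- jig: Alignment jig, fixed: aluminium plate 180 mm (x from -80 to +100 mm) by 340 mm (y, centred), 10 mm thick; the cassette slides on its upper face, z = +10 mm. Origin: on the table under the plate. +x points to the rail, y runs along it. The end stop stands on the plate at one end of the rail (y about +120 or -120 mm), a round foot at the other.
- rail_face (a point): Middle of the rail's working face at its foot (jig x = +55, y = 0, z = +10 mm). The rail is a dark steel bar 12 mm thick, 14 mm high above the plate, over the plate's full length in y; its face looks to the jig's -x. The cassette against it has its origin at jig x = +35 mm.
- stop: End stop, fixed, steel, T-shaped, 12 mm high, at the left or right end of the rail. Origin: underside centre, 27.5 mm off the rail's face; axes parallel to the jig's. Crossbar 55 mm (x) by 24 mm (y), touching the rail; away from the rail, lips 12 mm thick (x -27.5 to -15.5) reach 22 mm past it both ways. Pocket: between lip and rail, 43 mm wide. Cassette home: origins 44 mm apart along y.
- foot: Round steel levelling foot, fixed on the plate at the end of the rail opposite the stop, 28 mm across, 18 mm high above the plate; not used. Origin: centre of its underside.
- vial_a: Bystander: glass vial with a white cap, 22 mm across, 40 mm tall, standing on the plate behind the rail. Origin: centre of its underside.
- vial_b: Bystander: second vial, same size, also behind the rail. Origin: centre of its underside.
- coupler_a: Bystander: steel coupler lying on the table on the plate's open side, 52 mm long (its x), 22 mm across. Origin: underside centre.
- coupler_b: Bystander: second steel coupler, same size, also at the open side. Origin: underside centre.
- tube: Bystander: clear tube with a blue cap, 30 mm across, 112 mm tall, standing on the table beyond the rail. Origin: centre of its underside.
- dish: Bystander: glass dish, 90 mm across, 14 mm high, on the table beyond the rail. Origin: centre of its underside.
- driver: Bystander: screwdriver, 150 mm long, lying on the table to the robot's right. Origin: underside, near its middle.
Mind the look-alikes: they are no part of the job. There is more than one size of the cassette; the job needs the smallest.

How it is judged:
By the outcome, as a careful person would: the job done as asked, in the order asked, and still so for the second after the job is handed in, with the robot touching nothing.
It also fails if it takes over 43 s, if anything falls off the work surface, if the arm or the gripper's body presses on something with over 40 N, if the wrist force passes 120 N, or if a joint passes its speed limit or range.

## Working session

There is one attempt and no reset: what is moved stays moved. The work goes in short steps, Python scripts to look and compute and a tool call to move; the robot and the scene stay as the last step left them, time stands still between calls to the robot, and variables do not carry over. Pictures are saved under pics/ and viewed, on a budget of 10 in all, crops included, one or two more only if the job needs it, and the job is handed in when it is done.

Besides the shell and the picture viewer there is one more tool, called after "Call:" as name(argument=value, ...), one argument or row to a line, values as JSON. apply_moves: Moves the arm, as the interface text tells. Its arguments: {"type":"object","properties":{"xyz":{"type":"array","items":{"type":"array","items":{"type":"number"}}},"turn":{"type":"array","items":{"type":"array","items":{"type":"number"}}},"fingers":{"type":"array","items":{"type":"number"}},"force":{"type":"number"}},"required":["xyz","turn","fingers"]}

```bash
mkdir -p pics; cat > h.py <<'E'
from bench import manip
import numpy as np, cv2, pickle
def cap(n):
    c=manip.capture(n); pickle.dump(c,open(n+'.pkl','wb')); return c
def load(n): return pickle.load(open(n+'.pkl','rb'))
def ray(c,u,v,z):
    f=200/np.tan(np.radians(c['fovy'])/2); T=np.array(c['extrinsics'])
    R=T[:3,:3]; o=-R.T@T[:3,3]; d=R.T@np.array([(u-c['cx'])/f,(v-c['cy'])/f,1])
    return o+d*(z-o[2])/d[2]
def proj(c,p):
    f=200/np.tan(np.radians(c['fovy'])/2); T=np.array(c['extrinsics'])
    q=T[:3,:3]@np.array(p)+T[:3,3]; return q[:2]/q[2]*f+[c['cx'],c['cy']]
E
python3 - <<'E'
from h import *
for n in ('top','scene'):
    c=cap(n); cv2.imwrite(f'pics/{n}0.png',c['image'][:,:,::-1]); print(n,c['fovy'],c['cx'],c['cy'],np.round(c['extrinsics'],3).tolist())
print(manip.observe())
E
```

```text
top 44.595254719507516 319.79856006814515 201.98679350802308 [[0.007, -1.0, 0.019, -143.152], [-0.994, -0.009, -0.111, 550.509], [0.111, -0.018, -0.994, 1046.144], [0.0, 0.0, 0.0, 1.0]]
scene 53.50875141391714 322.73370807309 198.43639654131027 [[0.207, 0.978, 0.014, 10.382], [0.707, -0.14, -0.693, -385.077], [-0.676, 0.154, -0.721, 1429.963], [0.0, 0.0, 0.0, 1.0]]
{'clock': 0.1, 'joint_positions': array([-1.26572221,  0.60004774, -0.00256783,  1.60001478,  0.00181915,
        0.9428964 , -0.07980443]), 'qvel': array([ 0.00080171, -0.00306875,  0.00169272, -0.00083434, -0.00104382,
       -0.00157734,  0.00194224]), 'joint_efforts': array([ 6.24730441e-03, -7.77995539e+01,  1.57017700e+00, -2.58629251e+01,
        1.26269765e-02,  5.51962032e-03, -3.29842180e-05]), 'ee_pos': array([269.99112049, 672.52748073, 303.11353268]), 'orientation': array([-3.14023468e+00,  1.29380479e-04,  2.75990410e+00]), 'ft_force': array([0.53724308, 0.21888084, 0.10587476]), 'torque': array([-0.00368886, -0.00498398,  0.00709178]), 'finger_gap': 0.998090348036783}
```

View pics/top0.png

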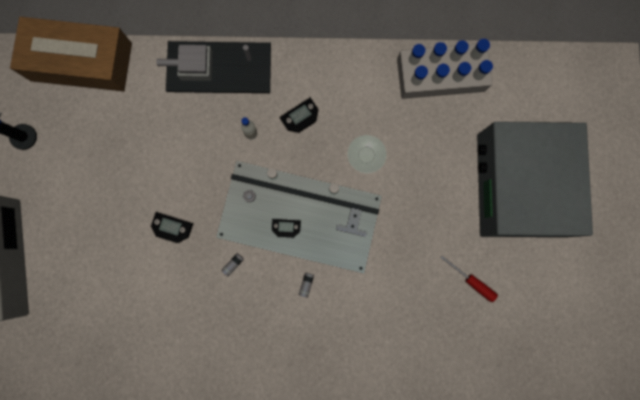

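View pics/scene0.png

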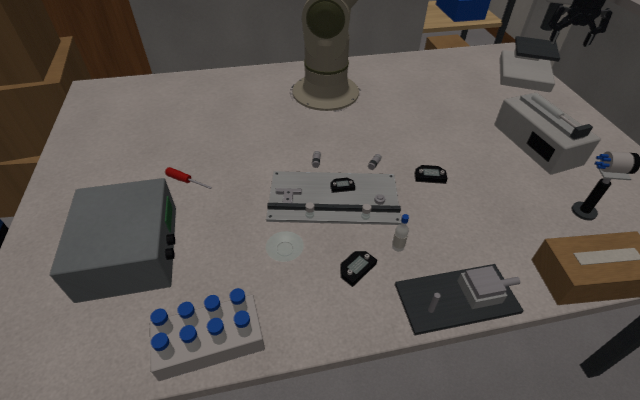

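The top view shows the jig at about (300,217), with the small cassette at (286,228). The stop is at (351,222), the foot at (249,197), and the larger look-alikes are off the plate at (172,227) and (300,115). The scene view agrees. Next I'll enlarge the jig.

```bash
python3 - <<'E'
from h import *
c=load('top'); im=c['image'][155:275,215:385,::-1]
cv2.imwrite('pics/crop1.png',np.clip(cv2.resize(im,None,fx=4.7,fy=4.7,interpolation=cv2.INTER_CUBIC).astype(float)*1.4,0,255).astype('uint8'))
E
```

```text
(no output)
```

View pics/crop1.png

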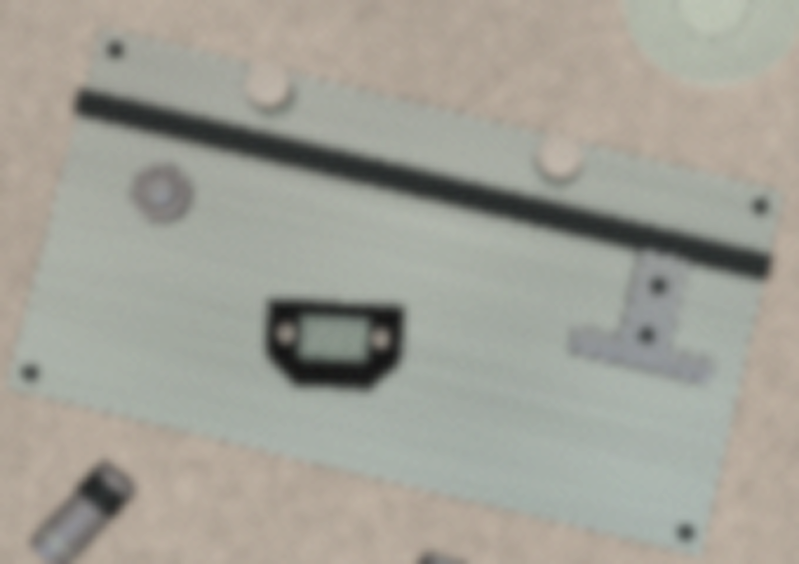

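The crop shows the plate corners at (103,30), (778,188), (700,553) and (10,388). The rail runs from (77,103) to (770,266), and the stop crossbar is centred at (655,300) on the right (-y) end. The cassette's top +x edge runs from (268,300) to (404,306), with its bottom near y=388.

```bash
cat >> h.py <<'E'
from scipy.optimize import least_squares
def fit(model,world):
    def r(p):
        C,S=np.cos(p[2]),np.sin(p[2]); return (world[:,:2]-(model@np.array([[C,S],[-S,C]])+p[:2])).ravel()
    s=least_squares(r,[*world[:,:2].mean(0),0.2],loss='soft_l1'); return s.x,np.round(s.fun.reshape(-1,2),1)
def tojig(J,p):
    C,S=np.cos(J[2]),np.sin(J[2]); d=np.array(p)[:2]-J[:2]; return np.array([C*d[0]+S*d[1],-S*d[0]+C*d[1]])
def fromjig(J,p):
    C,S=np.cos(J[2]),np.sin(J[2]); return np.array([C*p[0]-S*p[1],S*p[0]+C*p[1]])+J[:2]
E
python3 - <<'E'
from h import *
c=load('top'); T=c['extrinsics']; print('cam',-T[:3,:3].T@T[:3,3])
g=lambda x,y,z: ray(c,215+(x+.5)/4.7-.5,155+(y+.5)/4.7-.5,z)
W=np.array([g(103,30,10),g(778,188,10),g(700,553,10),g(10,388,10)])
J,r=fit(np.array([[100,170],[100,-170],[-80,-170],[-80,170.]]),W); print('jig',J,r.tolist())
for n,p in dict(railfaceL=(77,116,24),railfaceR=(768,279,24),foot=(162,193,28),lipL=(572,328,22),lipL2=(570,350,22),lipR=(714,362,22),lipR2=(708,383,22),scr1=(658,286,22),scr2=(646,335,22),va=(269,87,50),vb=(558,157,50)).items(): print(n,np.round(tojig(J,g(*p)),1))
K=np.array([g(268,300,24),g(404,306,24),g(402,352,24),g(370,386,24),g(295,382,24),g(268,352,24)])
P,r=fit(np.array([[20,32],[20,-32],[-6,-32],[-20,-18],[-20,18],[-6,32.]]),K); print('cas',P,r.tolist(),'in jig',tojig(J,P),P[2]-J[2])
E
```

```text
cam [ 431.65035583 -119.19434518 1103.37735999]
jig [ 512.75843813  -91.07942514 -132.1716671 ] [[-2.1, -1.7], [-0.2, 3.4], [0.8, 1.5], [0.5, -2.3]]
railfaceL [ 53.1 166.8]
railfaceR [  53.4 -170. ]
foot [ 26.4 118. ]
lipL [  9.4 -84.9]
lipL2 [ -0.9 -86.3]
lipR [   9.3 -153.8]
lipR2 [  -1.1 -153.2]
scr1 [  38.3 -120.1]
scr2 [  14.3 -119.7]
va [84.  78.6]
vb [ 83.2 -59.6]
cas [ 4.95359015e+02 -6.40570524e+01 -2.30169316e-02] [[-1.2, 0.1], [-2.0, 0.0], [2.3, 0.1], [-0.1, 0.6], [0.7, -0.1], [0.3, -0.9]] in jig [-22.98467874  22.46448493] 132.148650170447
```

```bash
cat >> h.py <<'E'
# jig pose, shifted -1.8 along its x from the plate-corner fit (rail/lips agree)
J=np.array([512.76-1.8*.975,-91.08+1.8*.223,-0.225])
def delta(P,yaw=None,z=None):
    s=manip.observe(); y0=s['orientation'][2]; d=np.array([P[0]-s['ee_pos'][0],P[1]-s['ee_pos'][1]])
    C,S=np.cos(y0),np.sin(y0)
    print('tool xy',np.round([C*d[0]+S*d[1],S*d[0]-C*d[1]],1),'dz',None if z is None else round(s['ee_pos'][2]-z,1),'turnz',None if yaw is None else round(y0-yaw,3))
E
python3 - <<'E'
from h import *
c=load('top')
for p in ((306,284),(232,264)): print('coupler',tojig(J,ray(c,*p,15)), ray(c,*p,15))
for x in(-66,-70,): P=fromjig(J,(x,23)); print(P,np.hypot(*P))
delta(P,1.346,140); delta((480,280))
E
```

```text
coupler [-131.74608559  -49.85134726] [ 371.4575394  -109.88000966   15.        ]
coupler [-126.7246083   119.22873349] [414.0752876   53.81793314  15.        ]
[451.80003526 -53.53331564] 454.9605342732913
[447.90085883 -52.64089019] 450.98363902055576
tool xy [-435.2 -606.7] dz 163.1 turnz 1.414
tool xy [-341.1 -286.1] dz None turnz None
```

Call:
apply_moves(
  xyz=[
    [-0.05,-0.042,0],
    [-0.1,-0.084,0],
    [-0.15,-0.126,0],
    [-0.2,-0.168,0],
    [-0.25,-0.21,0],
    [-0.3,-0.252,0],
    [-0.341,-0.286,0],
    [-0.356,-0.34,0.02],
    [-0.372,-0.395,0.04],
    [-0.388,-0.45,0.07],
    [-0.405,-0.51,0.1],
    [-0.435,-0.607,0.12],
  ],
  turn=[
    [0,0,0.12],
    [0,0,0.24],
    [0,0,0.36],
    [0,0,0.48],
    [0,0,0.6],
    [0,0,0.72],
    [0,0,0.84],
    [0,0,0.96],
    [0,0,1.08],
    [0,0,1.2],
    [0,0,1.32],
    [0,0,1.414],
  ],
  fingers=[0,0,0,0,0,0,0,0,0,0,0,0],
)

```text
clock: 1.6
ee_pos: [451.2, -4.5, 193.6]
orientation: [-3.14, 0.001, 1.344]
ft_force: [2.2, -0.4, -0.3]
finger_gap: 0.001
```

```bash
python3 - <<'E'
from h import *
s=manip.observe(); print({k:np.round(s[k],3) for k in s})
delta(fromjig(J,(-70,23)),1.346,140)
E
```

```text
{'clock': np.float64(1.6), 'joint_positions': array([-0.306,  0.482,  0.265,  2.324, -0.34 ,  0.371,  0.022]), 'qvel': array([ 1.147,  0.141, -0.114,  0.203, -0.242, -0.362,  0.544]), 'joint_efforts': array([ -9.889, -54.125,   4.009,  -8.988,   0.257,   0.725,  -1.01 ]), 'ee_pos': array([451.176,  -4.472, 193.607]), 'orientation': array([-3.140e+00,  1.000e-03,  1.344e+00]), 'ft_force': array([ 2.206, -0.353, -0.256]), 'torque': array([-0.011, -0.118,  0.012]), 'finger_gap': np.float64(0.001)}
tool xy [-47.7   7.7] dz 53.6 turnz -0.002
```

Call:
apply_moves(
  xyz=[
    [-0.02,0.004,0.02],
    [-0.04,0.008,0.04],
    [-0.048,0.008,0.05],
    [-0.048,0.008,0.05],
    [-0.048,0.008,0.05],
  ],
  turn=[
    [0,0,0],
    [0,0,0],
    [0,0,0],
    [0,0,0],
    [0,0,0],
  ],
  fingers=[0,0,0,0,0],
)

```text
clock: 2.22
ee_pos: [449.1, -51.0, 145.2]
orientation: [3.141, -0.0, 1.347]
ft_force: [-0.6, -0.3, 0.5]
finger_gap: 0.001
```

```bash
python3 - <<'E'
from h import *
delta(fromjig(J,(-70,23)),1.346,87)
s=manip.observe(); print(s['joint_positions'],s['ee_pos'],s['orientation'])
c=cap('top'); im=c['image'][155:275,215:385,::-1]
cv2.imwrite('pics/crop2.png',np.clip(cv2.resize(im,None,fx=4.7,fy=4.7,interpolation=cv2.INTER_CUBIC).astype(float)*1.4,0,255).astype('uint8'))
E
```

```text
tool xy [-1.9 -0.8] dz 58.2 turnz 0.001
[-0.12202943  0.57395288  0.15668563  2.35104305 -0.37003165  0.23739555
  0.14646092] [449.08605227 -50.97684379 145.19814244] [ 3.14133566e+00 -3.87692181e-04  1.34687852e+00]
```

View pics/crop2.png

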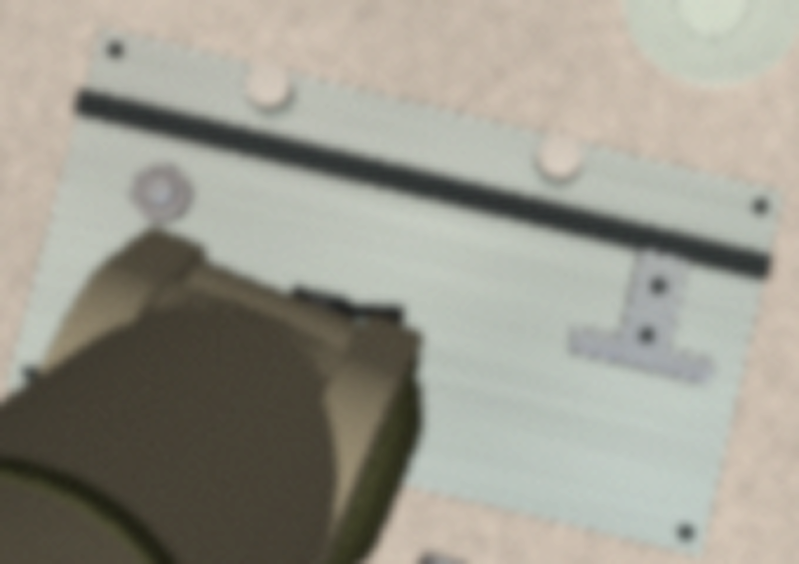

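The close view has the hand covering the cassette; only its +x edge is visible, at (300-400,300-315), and nothing has moved. Joint 6 is getting near its limit, so I'll descend about 5 mm further forward.

Call:
apply_moves(
  xyz=[
    [-0.002,0.002,0.01],
    [-0.002,0.004,0.02],
    [-0.002,0.004,0.03],
    [-0.002,0.004,0.04],
    [-0.002,0.004,0.04],
    [-0.002,0.004,0.04],
  ],
  turn=[
    [0,0,0],
    [0,0,0],
    [0,0,0],
    [0,0,0],
    [0,0,0],
    [0,0,0],
  ],
  fingers=[0,0,0,0,0,0],
)

```text
clock: 3.02
ee_pos: [452.3, -54.7, 104.8]
orientation: [-3.141, 0.0, 1.346]
ft_force: [-0.0, 0.5, 0.2]
finger_gap: -0.002
```

```bash
python3 - <<'E'
from h import *
delta(fromjig(J,(-64,23)),1.346,87)
s=manip.observe(); print(s['joint_positions'],s['ee_pos'],s['orientation'],s['ft_force'])
c=cap('scene'); im=c['image'][140:240,250:420,::-1]
cv2.imwrite('pics/crop3.png',np.clip(cv2.resize(im,None,fx=4.7,fy=4.7,interpolation=cv2.INTER_CUBIC).astype(float)*1.4,0,255).astype('uint8'))
E
```

```text
tool xy [1.1 1.3] dz 17.8 turnz -0.0
[-0.06421494  0.65791874  0.08705203  2.35847968 -0.39710647  0.13795044
  0.17323269] [452.26941981 -54.71915304 104.75131137] [-3.14128876e+00  4.66890704e-05  1.34556780e+00] [-0.02108292  0.46525192  0.21567431]
```

View pics/crop3.png

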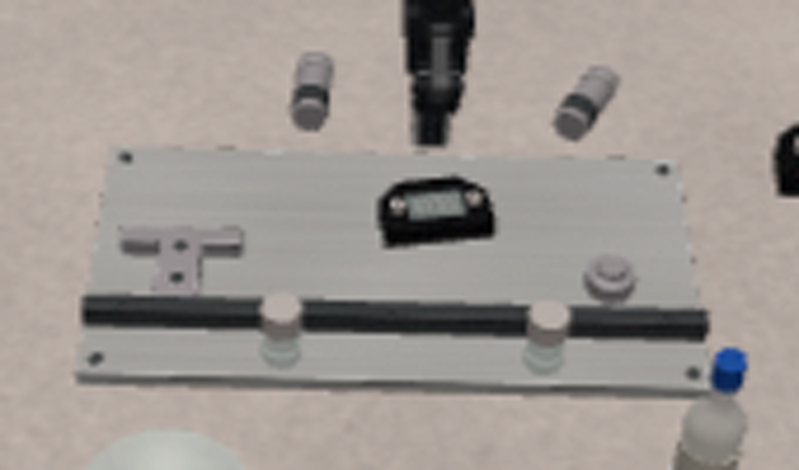

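The scene view is clear: the finger is at (430,140), behind the cassette at (437,212), the stop is on the left, and the bystanders are untouched. I'll descend with a slight tilt to spare joint 6.

Call:
apply_moves(
  xyz=[
    [0,0.003,0],
    [0.001,0.006,0.004],
    [0.001,0.006,0.008],
    [0.001,0.006,0.012],
    [0.001,0.006,0.017],
    [0.001,0.006,0.017],
  ],
  turn=[
    [0.04,0,0],
    [0.08,0,0],
    [0.08,0,0],
    [0.08,0,0],
    [0.08,0,0],
    [0.08,0,0],
  ],
  fingers=[0,0,0,0,0,0],
)

```text
clock: 3.82
ee_pos: [458.0, -55.0, 87.5]
orientation: [-3.061, 0.0, 1.346]
ft_force: [-0.7, -0.2, 0.5]
finger_gap: -0.001
```

```bash
python3 - <<'E'
from h import *
s=manip.observe(); print(s['joint_positions'],s['ee_pos'],s['orientation'],s['ft_force'],tojig(J,s['ee_pos']))
E
```

```text
[-0.06721287  0.70524718  0.10712612  2.30648014 -0.38886994  0.22841377
  0.17523476] [458.01528384 -54.9900169   87.47863166] [-3.06092411e+00  4.15006205e-05  1.34567274e+00] [-0.65477886 -0.19864142  0.46515688] [-59.61641299  22.9666777 ]
```

Call:
apply_moves(
  xyz=[
    [0,0.002,-0.0002],
    [0,0.004,-0.0003],
    [0,0.007,-0.0006],
    [0,0.01,-0.0008],
    [0,0.013,-0.001],
    [0,0.016,-0.0013],
    [0,0.019,-0.0015],
    [0,0.022,-0.0018],
    [0,0.025,-0.002],
    [0,0.025,-0.002],
  ],
  turn=[
    [-0.01,0,0],
    [-0.02,0,0],
    [-0.03,0,0],
    [-0.04,0,0],
    [-0.05,0,0],
    [-0.06,0,0],
    [-0.07,0,0],
    [-0.08,0,0],
    [-0.08,0,0],
    [-0.08,0,0],
  ],
  fingers=[0,0,0,0,0,0,0,0,0,0],
)

```text
clock: 5.08
ee_pos: [483.2, -60.7, 87.8]
orientation: [3.141, -0.0, 1.346]
ft_force: [0.4, 1.0, -0.6]
finger_gap: 0.0
```

```bash
python3 - <<'E'
from h import *
s=manip.observe(); print(s['joint_positions'],s['ee_pos'],s['orientation'],s['ft_force'],tojig(J,s['ee_pos']))
c=cap('scene'); im=c['image'][140:240,250:420,::-1]
cv2.imwrite('pics/crop4.png',np.clip(cv2.resize(im,None,fx=4.7,fy=4.7,interpolation=cv2.INTER_CUBIC).astype(float)*1.4,0,255).astype('uint8'))
E
```

```text
[-0.05679323  0.7034407   0.09504354  2.29374098 -0.39898874  0.15844339
  0.18521773] [483.24441654 -60.6638454   87.82421289] [ 3.14112544e+00 -7.00687271e-06  1.34576555e+00] [ 0.41326267  1.04968689 -0.62886421] [-33.75733587  23.06464312]
```

View pics/crop4.png

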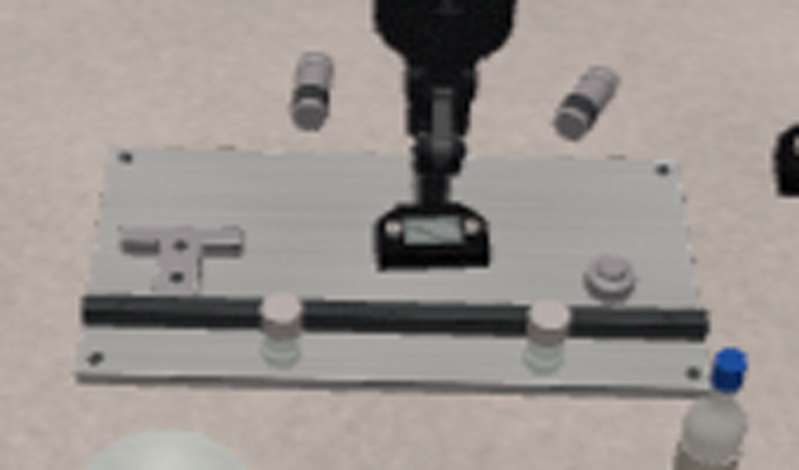

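The cassette at (433,238) has squared up parallel to the rail and is being pushed. I'll carry on towards the rail.

Call:
apply_moves(
  xyz=[
    [0,0.003,0],
    [0,0.007,0],
    [0,0.011,0],
    [0,0.015,0],
    [0,0.019,0],
    [0,0.022,0],
    [0,0.025,0],
    [0,0.027,0],
    [0,0.028,0],
    [0,0.029,0],
  ],
  turn=[
    [0,0,0],
    [0,0,0],
    [0,0,0],
    [0,0,0],
    [0,0,0],
    [0,0,0],
    [0,0,0],
    [0,0,0],
    [0,0,0],
    [0,0,0],
  ],
  fingers=[0,0,0,0,0,0,0,0,0,0],
)

```text
clock: 6.38
ee_pos: [511.1, -67.1, 87.8]
orientation: [-3.141, 0.0, 1.346]
ft_force: [-0.4, -0.6, 0.2]
finger_gap: -0.003
```

Call:
apply_moves(
  xyz=[
    [0,0.001,0],
    [0,0.0015,0],
    [0,0.002,0],
    [0,0.002,0],
  ],
  turn=[
    [0,0,0],
    [0,0,0],
    [0,0,0],
    [0,0,0],
  ],
  fingers=[0,0,0,0],
)

```text
clock: 6.88
ee_pos: [513.2, -67.5, 87.8]
orientation: [3.141, -0.0, 1.346]
ft_force: [-0.3, 0.4, 0.9]
finger_gap: -0.004
```

```bash
python3 - <<'E'
from h import *
s=manip.observe(); print(s['joint_positions'],s['ee_pos'],s['orientation'],s['ft_force'],tojig(J,s['ee_pos']))
E
```

```text
[-0.06402242  0.71654359  0.12509679  2.22575017 -0.38711205  0.21877924
  0.1842957 ] [513.15099579 -67.48097591  87.82422058] [ 3.14145952e+00 -1.40416351e-05  1.34582899e+00] [-0.33544021  0.39796496  0.90537952] [-3.08363347 23.09169258]
```

Call:
apply_moves(
  xyz=[
    [0,0.001,0],
    [0,0.002,0],
    [0,0.0025,0],
    [0,0.0025,0],
  ],
  turn=[
    [0,0,0],
    [0,0,0],
    [0,0,0],
    [0,0,0],
  ],
  fingers=[0,0,0,0],
)

```text
clock: 7.38
ee_pos: [515.7, -68.1, 87.8]
orientation: [3.141, -0.0, 1.346]
ft_force: [-0.1, -0.0, -0.3]
finger_gap: 0.003
```

Call:
apply_moves(
  xyz=[
    [0,0.0005,0],
    [0,0.001,0],
    [0,0.0015,0],
    [0,0.0015,0],
  ],
  turn=[
    [0,0,0],
    [0,0,0],
    [0,0,0],
    [0,0,0],
  ],
  fingers=[0,0,0,0],
)

```text
clock: 7.88
ee_pos: [517.1, -68.4, 87.8]
orientation: [3.141, 0.0, 1.346]
ft_force: [-0.2, 0.5, -0.3]
finger_gap: 0.002
```

```bash
python3 - <<'E'
from h import *
s=manip.observe(); print(s['ee_pos'],s['ft_force'],tojig(J,s['ee_pos']))
c=cap('scene'); im=c['image'][160:240,285:385,::-1]
cv2.imwrite('pics/crop5.png',np.clip(cv2.resize(im,None,fx=7,fy=7,interpolation=cv2.INTER_CUBIC).astype(float)*1.5,0,255).astype('uint8'))
E
```

```text
[517.06858066 -68.38525085  87.82359844] [-0.22138239  0.4699171  -0.29253218] [ 0.93695467 23.0842488 ]
```

View pics/crop5.png

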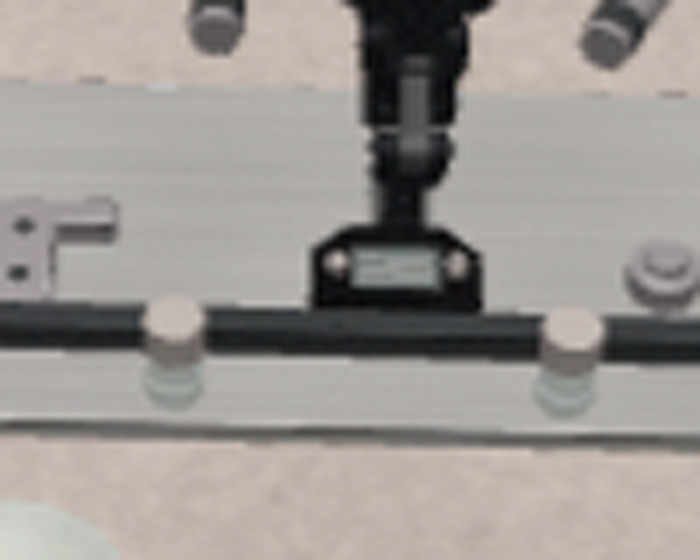

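The cassette (310-480, 225-312) is at or nearly at the rail. There's no contact force yet, so I'll continue in small steps.

Call:
apply_moves(
  xyz=[
    [0,0.0005,0],
    [0,0.001,0],
    [0,0.0015,0],
    [0,0.0015,0],
  ],
  turn=[
    [0,0,0],
    [0,0,0],
    [0,0,0],
    [0,0,0],
  ],
  fingers=[0,0,0,0],
)

```text
clock: 8.43
ee_pos: [518.5, -68.7, 87.8]
orientation: [3.141, 0.0, 1.346]
ft_force: [-0.6, 0.7, -0.5]
finger_gap: 0.002
```

Call:
apply_moves(
  xyz=[
    [0,0.0005,0],
    [0,0.001,0],
    [0,0.001,0],
  ],
  turn=[
    [0,0,0],
    [0,0,0],
    [0,0,0],
  ],
  fingers=[0,0,0],
)

```text
clock: 8.8
ee_pos: [519.5, -69.0, 87.8]
orientation: [3.141, 0.0, 1.346]
ft_force: [-0.3, -0.5, -0.1]
finger_gap: -0.001
```

Call:
apply_moves(
  xyz=[
    [0,0.0005,0],
    [0,0.001,0],
    [0,0.001,0],
  ],
  turn=[
    [0,0,0],
    [0,0,0],
    [0,0,0],
  ],
  fingers=[0,0,0],
)

```text
clock: 9.18
ee_pos: [520.5, -69.2, 87.8]
orientation: [3.141, 0.0, 1.346]
ft_force: [-0.1, 0.2, 0.1]
finger_gap: -0.004
```

Call:
apply_moves(
  xyz=[
    [0,0.0005,0],
    [0,0.001,0],
    [0,0.001,0],
  ],
  turn=[
    [0,0,0],
    [0,0,0],
    [0,0,0],
  ],
  fingers=[0,0,0],
)

```text
clock: 9.55
ee_pos: [520.9, -69.3, 87.8]
orientation: [-3.141, 0.0, 1.346]
ft_force: [-2.7, -0.4, 1.0]
finger_gap: -0.001
```

Call:
apply_moves(
  xyz=[
    [0,0.0005,0],
    [0,0.001,0],
    [0,0.001,0],
  ],
  turn=[
    [0,0,0],
    [0,0,0],
    [0,0,0],
  ],
  fingers=[0,0,0],
)

```text
clock: 9.93
ee_pos: [521.2, -69.4, 87.7]
orientation: [-3.139, -0.0, 1.346]
ft_force: [-5.6, 1.5, 1.6]
finger_gap: 0.0
```

Contact is firm: force rose to 5.6 N, so the cassette is flat on the rail at y≈+23, about 98 mm short of home. I'll back off, move round to the trailing cut and turn 45°.

Call:
apply_moves(
  xyz=[
    [0,-0.006,0],
    [0,-0.018,0],
    [0,-0.03,0],
    [0.015,-0.03,0],
    [0.03,-0.03,0],
    [0.045,-0.028,0],
    [0.047,-0.02,0],
    [0.047,-0.012,0],
    [0.047,-0.006,0],
    [0.047,-0.006,0],
  ],
  turn=[
    [0,0,0],
    [0,0,0],
    [0,0,0],
    [0,0,0.16],
    [0,0,0.32],
    [0,0,0.48],
    [0,0,0.64],
    [0,0,0.785],
    [0,0,0.785],
    [0,0,0.785],
  ],
  fingers=[0,0,0,0,0,0,0,0,0,0],
)

```text
clock: 11.18
ee_pos: [527.0, -22.6, 87.8]
orientation: [3.141, 0.0, 0.564]
ft_force: [0.2, -0.7, 0.7]
finger_gap: 0.002
```

```bash
python3 - <<'E'
from h import *
s=manip.observe(); print(s['joint_positions'],s['ee_pos'],s['orientation'],s['ft_force'],tojig(J,s['ee_pos']))
c=cap('scene'); im=c['image'][160:240,285:385,::-1]
cv2.imwrite('pics/crop6.png',np.clip(cv2.resize(im,None,fx=7,fy=7,interpolation=cv2.INTER_CUBIC).astype(float)*1.5,0,255).astype('uint8'))
E
```

```text
[-0.26339415  0.74176094  0.29613121  2.21055288 -0.7636147   0.28854042
 -0.3065563 ] [526.99630196 -22.56062479  87.7743551 ] [3.14117312e+00 3.17402654e-05 5.63856695e-01] [ 0.23684143 -0.73896322  0.71607242] [ 0.39067327 69.96876202]
```

View pics/crop6.png

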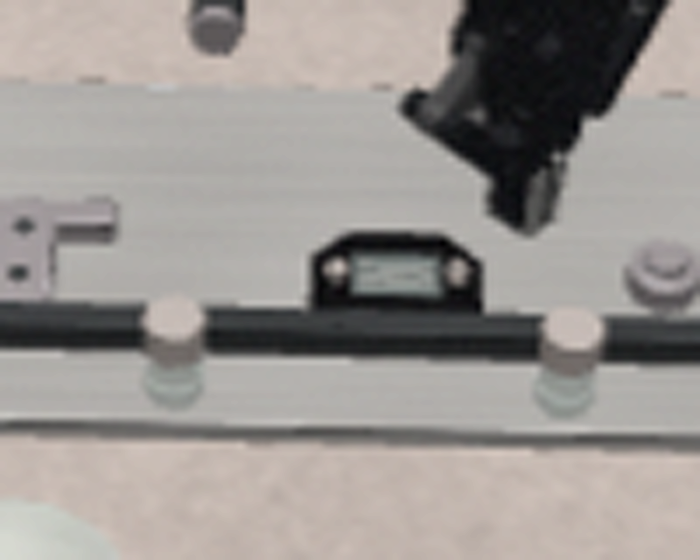

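The cassette (310-480, 232-310) sits flush on the rail. The finger tip at (520,225) faces the right-hand (+y) cut at 45°.

```bash
python3 - <<'E'
from h import *
c=load('scene')
for p in ((336,269),(457,271)): print(tojig(J,ray(c,285+(p[0]+.5)/7-.5,160+(p[1]+.5)/7-.5,30)))
E
```

```text
[42.47166682 -2.17209922]
[42.16700449 42.27478415]
```

Call:
apply_moves(
  xyz=[
    [0,0.004,0],
    [0,0.008,0],
    [0,0.012,0],
    [0,0.015,0],
    [0,0.017,0],
    [0,0.017,0],
  ],
  turn=[
    [0,0,0],
    [0,0,0],
    [0,0,0],
    [0,0,0],
    [0,0,0],
    [0,0,0],
  ],
  fingers=[0,0,0,0,0,0],
)

```text
clock: 11.98
ee_pos: [536.1, -37.0, 87.8]
orientation: [3.142, -0.0, 0.561]
ft_force: [0.1, 0.3, -0.2]
finger_gap: -0.0
```

Call:
apply_moves(
  xyz=[
    [0,0.003,0],
    [0,0.005,0],
    [-0.002,0.007,0],
    [-0.005,0.01,0],
    [-0.009,0.014,0],
    [-0.013,0.018,0],
    [-0.017,0.022,0],
    [-0.021,0.026,0],
    [-0.025,0.03,0],
    [-0.028,0.033,0],
    [-0.03,0.035,0],
    [-0.03,0.035,0],
  ],
  turn=[
    [0,0,0],
    [0,0,0],
    [0,0,0],
    [0,0,0],
    [0,0,0],
    [0,0,0],
    [0,0,0],
    [0,0,0],
    [0,0,0],
    [0,0,0],
    [0,0,0],
    [0,0,0],
  ],
  fingers=[0,0,0,0,0,0,0,0,0,0,0,0],
)

```text
clock: 13.48
ee_pos: [528.9, -82.7, 87.8]
orientation: [-3.141, 0.0, 0.56]
ft_force: [-3.4, 1.4, 0.5]
finger_gap: -0.003
```

```bash
python3 - <<'E'
from h import *
s=manip.observe(); print(s['joint_positions'],s['ee_pos'],s['orientation'],s['ft_force'],tojig(J,s['ee_pos']))
c=cap('scene'); im=c['image'][160:240,285:385,::-1]
cv2.imwrite('pics/crop7.png',np.clip(cv2.resize(im,None,fx=7,fy=7,interpolation=cv2.INTER_CUBIC).astype(float)*1.5,0,255).astype('uint8'))
E
```

```text
[-0.14793239  0.74489983  0.29456225  2.19222179 -0.72835936  0.2998793
 -0.23305349] [528.92176464 -82.73007661  87.77076053] [-3.14149527e+00  4.31578569e-04  5.60400960e-01] [-3.42628818  1.37586093  0.50459116] [15.69179045 11.74551794]
```

View pics/crop7.png

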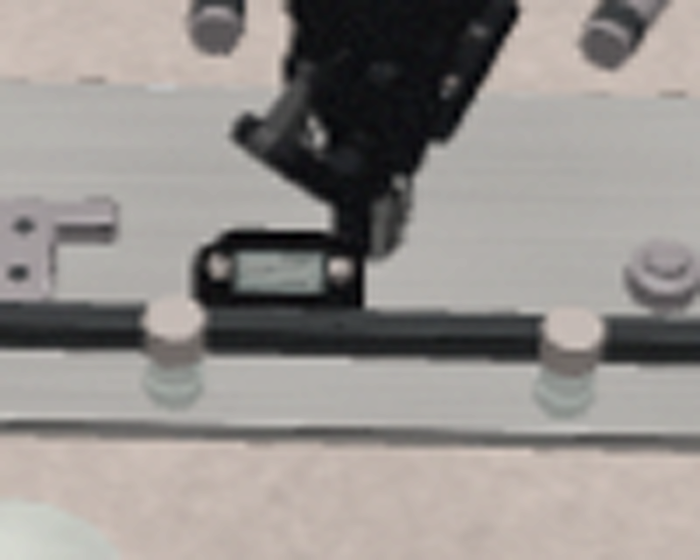

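The cassette (195-365) is sliding along the rail, still flush, with the finger on the cut. I'll continue towards the stop.

Call:
apply_moves(
  xyz=[
    [-0.003,0.003,0],
    [-0.007,0.007,0],
    [-0.011,0.011,0],
    [-0.015,0.015,0],
    [-0.019,0.019,0],
    [-0.023,0.023,0],
    [-0.027,0.027,0],
    [-0.03,0.03,0],
    [-0.033,0.033,0],
    [-0.034,0.034,0],
    [-0.034,0.034,0],
  ],
  turn=[
    [0,0,0],
    [0,0,0],
    [0,0,0],
    [0,0,0],
    [0,0,0],
    [0,0,0],
    [0,0,0],
    [0,0,0],
    [0,0,0],
    [0,0,0],
    [0,0,0],
  ],
  fingers=[0,0,0,0,0,0,0,0,0,0,0],
)

```text
clock: 14.9
ee_pos: [518.2, -129.2, 87.8]
orientation: [-3.141, 0.0, 0.561]
ft_force: [-3.7, 2.6, 0.0]
finger_gap: 0.001
```

Call:
apply_moves(
  xyz=[
    [-0.0007,0.0007,0],
    [-0.0014,0.0014,0],
    [-0.002,0.002,0],
    [-0.002,0.002,0],
  ],
  turn=[
    [0,0,0],
    [0,0,0],
    [0,0,0],
    [0,0,0],
  ],
  fingers=[0,0,0,0],
)

```text
clock: 15.4
ee_pos: [517.6, -131.6, 87.7]
orientation: [-3.14, 0.0, 0.561]
ft_force: [-4.0, 3.7, 0.8]
finger_gap: 0.002
```

Call:
apply_moves(
  xyz=[
    [-0.0007,0.0007,0],
    [-0.0014,0.0014,0],
    [-0.0014,0.0014,0],
  ],
  turn=[
    [0,0,0],
    [0,0,0],
    [0,0,0],
  ],
  fingers=[0,0,0],
)

```text
clock: 15.78
ee_pos: [517.1, -133.5, 87.7]
orientation: [-3.14, 0.0, 0.561]
ft_force: [-3.8, 4.4, 0.8]
finger_gap: -0.001
```

Call:
apply_moves(
  xyz=[
    [-0.0007,0.0007,0],
    [-0.0014,0.0014,0],
    [-0.0014,0.0014,0],
  ],
  turn=[
    [0,0,0],
    [0,0,0],
    [0,0,0],
  ],
  fingers=[0,0,0],
)

```text
clock: 16.15
ee_pos: [517.0, -134.3, 87.7]
orientation: [-3.139, -0.001, 0.563]
ft_force: [-2.1, 9.1, 0.4]
finger_gap: -0.002
```

Call:
apply_moves(
  xyz=[
    [-0.0007,0.0007,0],
    [-0.0014,0.0014,0],
    [-0.0014,0.0014,0],
  ],
  turn=[
    [0,0,0],
    [0,0,0],
    [0,0,0],
  ],
  fingers=[0,0,0],
)

```text
clock: 16.52
ee_pos: [516.9, -134.7, 87.7]
orientation: [-3.137, -0.002, 0.564]
ft_force: [-1.2, 13.1, 2.5]
finger_gap: -0.003
```

```bash
python3 - <<'E'
from h import *
s=manip.observe(); print(s['ee_pos'],s['ft_force'],tojig(J,s['ee_pos']))
c=cap('scene'); im=c['image'][165:235,265:365,::-1]
cv2.imwrite('pics/crop8.png',np.clip(cv2.resize(im,None,fx=8,fy=8,interpolation=cv2.INTER_CUBIC).astype(float)*1.5,0,255).astype('uint8'))
E
```

```text
[ 516.87368751 -134.66987089   87.70690616] [-1.1637664  13.10131464  2.54925982] [ 15.53549441 -41.57309011]
```

View pics/crop8.png

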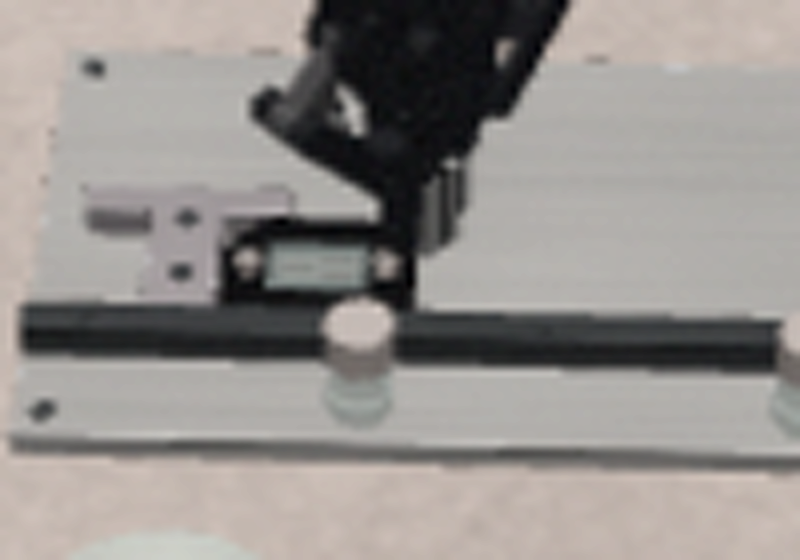

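The cassette (220-412) is against the stop crossbar at x≈220, inside the lip and along the rail, and the force has risen to 13 N. I'll rebalance the push square to the cut, then back off along its normal.

Call:
apply_moves(
  xyz=[
    [0.0006,0.0006,0],
    [0.0012,0.0012,0],
    [0.0012,0.0012,0],
  ],
  turn=[
    [0,0,0],
    [0,0,0],
    [0,0,0],
  ],
  fingers=[0,0,0],
)

```text
clock: 16.95
ee_pos: [517.3, -134.7, 87.6]
orientation: [-3.135, -0.0, 0.564]
ft_force: [-5.0, 13.6, 6.1]
finger_gap: -0.002
```

Call:
apply_moves(
  xyz=[
    [0,-0.001,0],
    [0,-0.003,0],
    [0,-0.01,0],
    [0,-0.025,0],
    [0,-0.04,0],
    [0,-0.045,-0.03],
    [0,-0.045,-0.08],
    [0,-0.045,-0.13],
    [0,-0.045,-0.17],
    [0,-0.045,-0.17],
  ],
  turn=[
    [0,0,0],
    [0,0,0],
    [0,0,0],
    [0,0,0],
    [0,0,0],
    [0,0,0],
    [0,0,0],
    [0,0,0],
    [0,0,0],
    [0,0,0],
  ],
  fingers=[0,0,0,0,0,0,0,0,0,0],
)

```text
clock: 18.2
ee_pos: [494.9, -99.6, 260.2]
orientation: [3.139, -0.005, 0.562]
ft_force: [0.1, -0.3, -0.1]
finger_gap: 0.005
```

```bash
python3 - <<'E'
from h import *
s=manip.observe(); print(s['clock'],s['ee_pos'],s['ft_force'],tojig(J,s['ee_pos']))
f=lambda im:np.clip(cv2.resize(im[:,:,::-1],(800,300),interpolation=cv2.INTER_CUBIC).astype(float)*1.5,0,255).astype('uint8')
a=cap('scene')['image'][185:223,265:366]; b=cap('top')['image'][190:250,280:440]
cv2.imwrite('pics/crop9.png',np.vstack([f(a),f(b)]))
E
```

```text
18.2 [494.94323134 -99.61141298 260.15347346] [ 0.05906702 -0.31770775 -0.06161098] [-13.66395003 -12.29113623]
```

View pics/crop9.png

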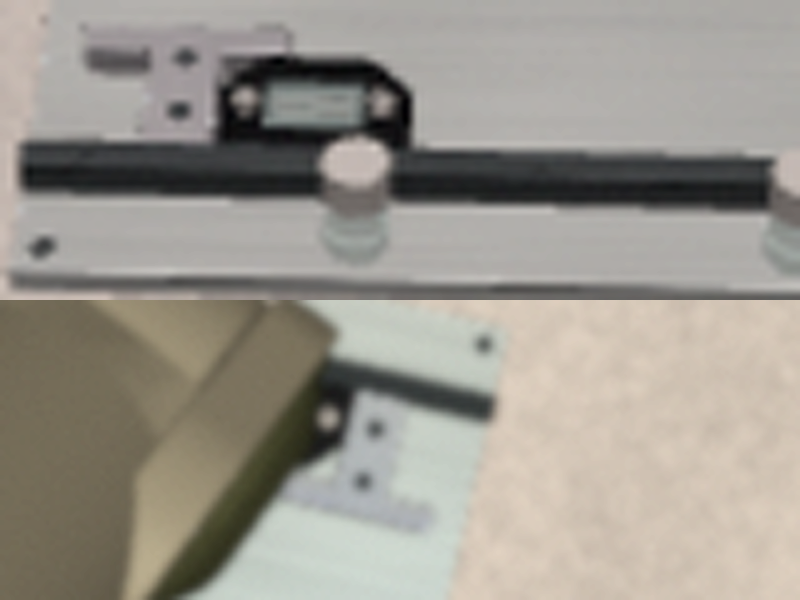

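Both views show the cassette at the stop crossbar and on the rail, with the robot clear. One numeric check against the stop's screws in the same picture, then hand in.

```bash
python3 - <<'E'
from h import *
c=load('scene')
for p,z in (((245,100),30),((382,101),30),((186,57),22),((179,110),22)): print(tojig(J,ray(c,265+(p[0]+.5)/7.92-.5,185+(p[1]+.5)/7.89-.5,z)))
E
```

```text
[ 42.59105894 -97.48214919]
[ 41.71759264 -53.03991296]
[  15.54071361 -119.09650141]
[  40.07852487 -119.50618261]
```

```bash
python3 - <<'E'
from h import *
a=cv2.imread('pics/crop8.png'); im=load('scene')['image'][165:235,265:365,::-1]
b=np.clip(cv2.resize(im,None,fx=8,fy=8,interpolation=cv2.INTER_CUBIC).astype(float)*1.5,0,255).astype('uint8')
for n,(x,y) in dict(L=(248,260),R=(385,264),scr=(180,270),vial=(358,320)).items():
    h=24; t=a[y-h:y+h,x-h:x+h]; w=b[y-40:y+40,x-40:x+40]
    print(n,np.array(cv2.minMaxLoc(cv2.matchTemplate(w,t,cv2.TM_CCOEFF_NORMED))[3])-16)
from collections import namedtuple
g=cv2.cvtColor(b,cv2.COLOR_BGR2GRAY).astype(float)
for x,y in ((248,260),(385,264)):
    w=np.clip(g[y-22:y+22,x-20:x+20]-110,0,None); Y,X=np.mgrid[y-22:y+22,x-20:x+20]; q=((w*X).sum()/w.sum()/8+265,(w*Y).sum()/w.sum()/8+165); print(q,tojig(J,ray(load('scene'),*q,30)))
E
```

```text
L [0 0]
R [-1  1]
scr [0 0]
vial [0 0]
(np.float64(295.8955980761188), np.float64(197.24008434406804)) [ 42.56926997 -96.45995208]
(np.float64(313.2225841826861), np.float64(197.98669526512708)) [ 43.90548375 -51.86985252]
```

```bash
python3 -c "
from bench import manip
print(manip.hand_in())"
```

```text
the job is handed in; nothing more can be done
None
```

The cassette is home in the corner pocket, against the end stop and along the rail. I handed the job in at about 18 s, well inside the 43 s limit.

- **What I did:** With the gripper shut, I pushed the smallest cassette with the back of a finger until it was square on the rail, about 96 mm short of home. I then pushed on its +y cut corner and slid it along the rail until the force rose to about 13 N at the stop. Finally I backed off along the cut's normal and lifted clear to a tool height (TCP) of 260 mm.
- **Position check:** In the final picture, the cassette and stop origins are 44.0 mm apart along the rail, against 44 mm wanted. The cassette's distance to the rail matches what I measured right after the push against the rail.
- **After release:** Comparing pictures from before and after letting go, the cassette, stop and nearest vial match to within 1/8 pixel. The last force reading was about zero.
- **Disagreements:** The port collars read about 3 mm nearer the rail side than my jig estimate predicts. They read the same right after the push to the rail, so I put this down to an error in the jig estimate. Two readings of the cassette's angle differed by about 0.05 rad, one each way, which is pixel noise, so the pictures only confirm flushness to that level.
- **Not checked:** I did not take separate final measurements of the other bystanders. The arm kept clear of them, and no unexpected contact force showed.

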